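Fit up a tube pedestal in the corner jig

TASK

Fit up the tube pedestal for welding in the corner jig: push one square tube fully home into the corner of the two stop bars, flat on the jig plate, lying lengthwise along the long bar with its end against the short bar, and only then lay the other tube beside it, packed tight against the first and home against the short bar. Lay the large thin bright plate on the two tubes, centred over the seam and midway along the tubes with its long sides along them, and last the small thick plate centred on the large one, with its long sides the same way and its weld bead up. Leave the welding magnet and the bolt tin where they are.

Things in the scene. Friction and masses are not known exactly. Their poses are not given: they have to be found in the camera images.
- jig: Fixed grey plate 134 (x) x 184 (y) x 6 mm with two dark stop bars bolted on, 20 mm above it (screw heads 4 mm more). Origin: centre of its underside, on the bench. Long bar (145 mm) along y at the far +x side, inner face x = +50 mm; short bar (from x = -33 to +42 mm) along x at the +y (left) side, inner face y = +75 mm. The -x and -y sides are open. Yaw within 0.35 rad.
- seat_1 (a point): Where the underside centre of the first tube belongs, fully home in the corner: jig (35, 0, 6) mm, axes as the jig's, tube along y. The second tube, packed against the first on the robot's side, belongs 30 mm to -x: jig (5, 0, 6) mm.
- seat_pad (a point): Where the underside centre of the large thin plate belongs: on top of the two tubes over their seam, midway along them, at jig (20, 0, 36) mm.
- tube_1: Offcut of dark square steel tube, 30 x 150 x 30 mm, about 0.35 kg, lying along its own y. Origin: centre of its underside. The two tubes are alike; either may go first.
- tube_2: The other, identical offcut of dark square steel tube, 30 x 150 x 30 mm; origin at the centre of its underside, long axis y.
- wide_plate: The large thin plate: bright milled steel plate 80 (x) x 50 (y) x 8 mm with a small dark screw hole in each corner, lying flat holes up, about 0.25 kg. Origin: centre of its underside; its long side is x.
- small_plate: The small thick plate: dull grey steel coupon 45 (x) x 60 (y) x 10 mm with a weld bead about 3 mm high on its top, lying flat bead up, about 0.2 kg. Origin: centre of its underside; its long side is y.
- magnet: Bystander: red arrow-shaped welding magnet, 75 x 90 x 14 mm, lying flat between the robot and the jig; leave it alone. Origin: centre of its underside.
- tin: Bystander: open grey bolt tin, 73 x 82 x 64 mm, between the robot and the left-hand parts; leave it alone.
There are look-alikes about, which are no part of the job. What is shaped like the wide_plate but orange is not meant.

How it is judged:
By the outcome, as a careful person would: the job done as asked, in the order asked, and still so for the second after the job is handed in, with the robot touching nothing.
It also fails if it takes over 99 s, if anything falls off the work surface, if the arm or the gripper's body presses on something with over 40 N, if the wrist force passes 120 N, or if a joint passes its speed limit or range.

ROBOT

A 6-joint arm with a two-finger parallel gripper is mounted at the origin on the work surface; the furniture and walls round the work are solid. World frame = base frame: x ahead of the robot, y to its left, z up, the work surface at z = 0. Lengths are in m, angles in rad, forces in N, time in s.
With the tool pointing down it reaches from about 0.275 to 0.875 m from the base axis. Payload 12.5 kg.
Tool frame: the origin (TCP) lies on the front face of the gripper's body, between the roots of the fingers; the fingertips stand 73 mm ahead of it and the grasp point (between the pads) lies 54 mm ahead of it; z points along the fingers, y is the line along which they close (so a half turn about z gives the same grasp; the last joint's range is limited). The gripper opens to 85 mm and grips with 20 to 120 N. Pads are 22 mm wide; open, the fingers measure 114 mm over their backs; the gripper's body (76 mm by 85 mm) begins 54 mm behind the grasp point. The pads swing forward as they close: fully open they stand 13 mm farther back than shut.
Start: joints at [-1.386, 0.351, 1.652, -0, 1.139, -0.085], TCP at [0.147, -0.53, 0.304] pointing down, gripper open.
Joint ranges: [-2.75, 2.75], [-0.79, 2.1], [0.01, 2.65], [-1.57, 4.71], [0.07, 3.14], [-2.87, 2.87]. Speed limits (rad/s): [2.22, 2.22, 2.79, 3.14, 3.14, 3.14].

INTERFACE

Orientations are given as a rotation vector (axis times angle).
In Python, from plant import env gives the robot as it stands.
- The arm moves only by the shell command python3 -m inch 'ROWS'. ROWS is a JSON object of lists of equal length, an entry for each row: "linear": the shift along the tool's x, y, z in units of 60 mm (1.0 is 60 mm), a list of three; "twist": the turn, a rotation vector about the tool's x, y, z in units of 5 degrees (1.0 is 5 degrees), a list of three; "gripper": the closure, from -1 (fully open) to 1 (shut). In form: {"linear": [[x, y, z], ...], "twist": [[ax, ay, az], ...], "gripper": [gripper, ...]}. A call has 1 to 20 rows; each row is the pose to reach, as a shift and turn from the pose commanded when the call began, along the tool's axes at that moment; what a row does not reach only later rows make up. A row lasts 1/8 s, in which the tool goes at most 62.5 mm and 10.7 degrees, less where a joint would pass 70% of its speed; a pose out of reach is approached as far as the arm can. A call with a gripper value outside its range is refused whole. The fingers move at their own pace and stop on an object; the grip force is fixed at half the most. Time passes only in rows, so rows that repeat a pose let the fingers close. It gives the time, the measured TCP pose, the force, the opening and the grip force at its end, in the units of the state.
- env.get_state(): the state, without advancing time (a new reading comes with each control period).
- env.read_camera(name): name is "side" or "top"; returns a dict with "frame" (384x512x3 uint8, red, green, blue), "depth" (384x512 float32, m along the optical axis (not along the pixel's ray), 0 where there is no reading), "vertical_fov" (degrees; the focal length in pixels is half the picture's height over the tangent of half this angle, whatever the lens; pixels are square), "cx", "cy" (the principal point, pixels), "rvec" (rotation vector, rad) and "tvec" (3), from world to camera coordinates, as OpenCV has them. Camera axes: x right, y down, z forward; pixel columns grow to the right and rows downward; lengths in m; the calibration is good to about 2 mm. A picture is of the moment at which its call begins.
- env.sign_off(): hands the job in; it is judged then, once.
The state is a dict: "clock": time; "joint_positions": joint angles; "qvel": joint speeds; "joint_torque": joint torques, N m; "tcp_pos": TCP position; "eef_rot": TCP orientation; "contact_force": force on the tool from outside, world axes, zero at the start; "wrist_torque": the same for the moment, N m; "gripper_width": opening from 0.0 (shut) to 1.0 (fully open); "grasp_force": force on a finger pad.
Only numpy, scipy, OpenCV 4.12 (cv2) and the standard library are available. Lean on these libraries where they do the work, as an engineer would, in place of code of your own. Each camera call takes 0.05 s, during which the arm holds its last target. There are 200 camera calls.

## Working session

There is one attempt and no reset: what is moved stays moved. The work goes in short steps, Python scripts to look and compute and a shell command to move; the robot and the scene stay as the last step left them, time stands still between calls to the robot, and variables do not carry over. Pictures are saved under pics/ and viewed, at most 14 in all, crops included, and the job is handed in when it is done.

```bash
mkdir -p pics; cat > h.py <<'E'
import numpy as np, cv2
from plant import env
def cam(n):
    c=env.read_camera(n); c['R']=cv2.Rodrigues(np.array(c['rvec'],float))[0]; c['t']=np.array(c['tvec'],float)
    c['f']=c['frame'].shape[0]/2/np.tan(np.radians(c['vertical_fov'])/2); return c
def ray(c,uv,z):
    uv=np.atleast_2d(np.array(uv,float)); d=np.c_[(uv[:,0]-c['cx'])/c['f'],(uv[:,1]-c['cy'])/c['f'],np.ones(len(uv))]@c['R']
    o=-c['R'].T@c['t']; return o+d*((z-o[2])/d[:,2])[:,None]
def cloud(c):
    v,u=np.mgrid[:384,:512]; D=c['depth']; P=np.stack([(u-c['cx'])/c['f']*D,(v-c['cy'])/c['f']*D,D],-1)-c['t']
    P=P@c['R']; P[D==0]=np.nan; return P
def save(c,n,s=1.5): cv2.imwrite('pics/'+n,cv2.resize(c['frame'][:,:,::-1],None,fx=s,fy=s,interpolation=cv2.INTER_CUBIC))
E
python3 - <<'E'
from h import *
for n in('top','side'):
    c=cam(n); save(c,n+'0.png'); print(n,-c['R'].T@c['t'],c['R'][2],c['f'],c['cx'],c['cy'],(c['depth']>0).mean())
print(env.get_state())
E
```

```text
top [ 0.31848703 -0.01099498  1.5390601 ] [ 0.09545505 -0.00152299 -0.99543258] 498.9987181385761 252.93058430471584 186.91482456510576 0.9958648681640625
side [0.23270569 1.00066643 0.46080132] [ 0.22665891 -0.90761452 -0.35335763] 356.3218959612993 258.89942340030325 200.3175107805026 0.9959767659505209
{'clock': 0.1, 'joint_positions': array([-1.38561768e+00,  3.51229113e-01,  1.65233834e+00, -2.92102400e-05,
        1.13910662e+00, -8.45999862e-02]), 'qvel': array([-0.00124797, -0.00226588, -0.00253838, -0.00109181,  0.00104008,
       -0.00027362]), 'joint_torque': array([ 9.74724862e-04, -5.06831932e+01, -2.91877055e+01, -2.15338719e-05,
        2.62411806e-03, -2.17941982e-05]), 'tcp_pos': array([ 0.14656531, -0.52989092,  0.30339487]), 'eef_rot': array([-3.11198362e+00, -4.22357337e-01,  1.26957422e-04]), 'contact_force': array([-0.47898043,  0.11805339, -0.44407868]), 'wrist_torque': array([0.01307169, 0.04059185, 0.01539867]), 'grasp_force': 0.0, 'gripper_width': 0.9973545045105742}
```

View pics/top0.png

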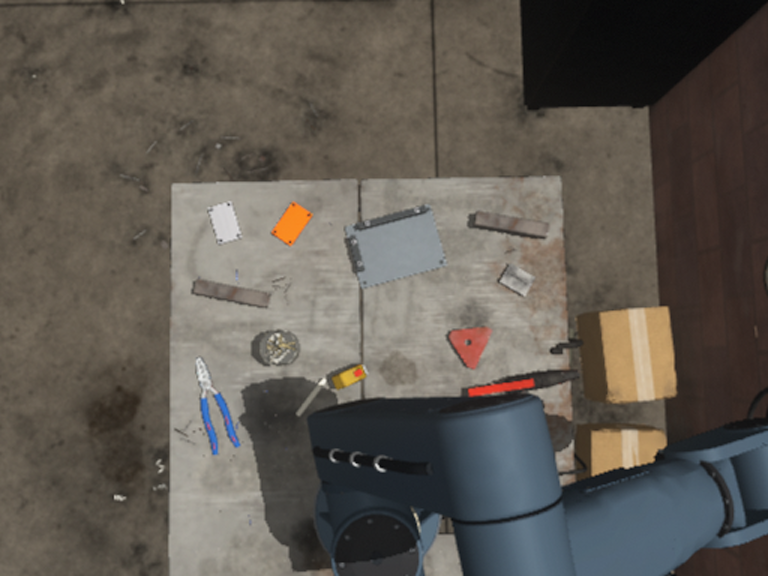

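View pics/side0.png

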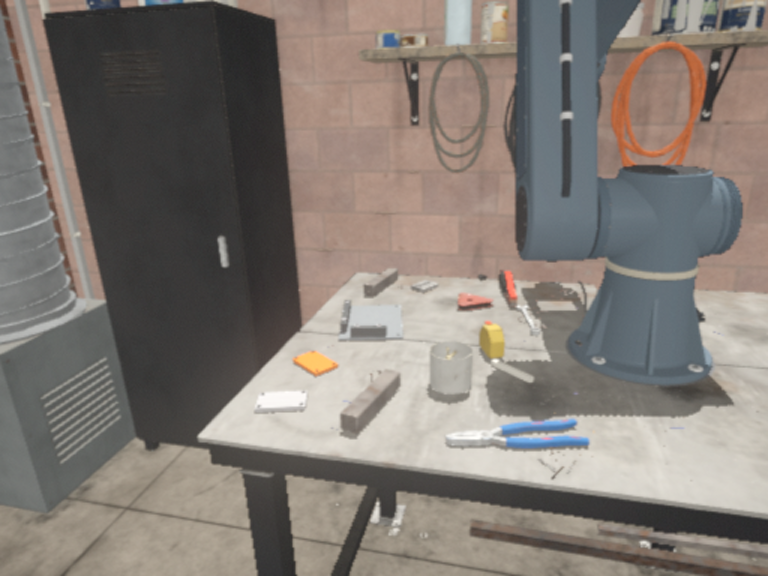

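The top view (1.5x pixels) shows tubes at (231,292) and (510,224), the bright plate at (224,222), with the orange decoy at (292,223). The coupon is at (516,279), the jig at (396,246), the magnet at (470,346) and the tin at (275,347). The side view shows the same parts: tube (370,400), bright plate (281,401), jig (370,322).

```bash
cat >> h.py <<'E'
def rect(P):
    P=np.asarray(P)[:,:2]; (c,(w,h),a)=cv2.minAreaRect((P*1000).astype(np.float32))
    if w<h: w,h,a=h,w,a+90
    return np.round(c,1),round(w,1),round(h,1),round((a+90)%180-90,2)   # a: yaw of long side, deg
E
python3 - <<'E'
from h import *
ct=cam('top'); cs=cam('side'); Pt=cloud(ct); Ps=cloud(cs)
cen={'tubeL':(231,292),'tubeR':(510,224),'wide':(224,222),'small':(516,279),'jig':(396,246),'magnet':(470,346),'tin':(275,347)}
for n,uv in cen.items():
    p=ray(ct,np.array(uv)/1.5,0.01)[0]
    r=.125 if n=='jig' else .09 if 'tube' in n else .06
    out=[]
    for nm,P in(('top',Pt),('side',Ps)):
        m=(np.hypot(P[...,0]-p[0],P[...,1]-p[1])<r)
        z=P[m][:,2]; bench=np.median(z[z<.004]) if (z<.004).any() else np.nan
        thr=.004 if n in('wide','small','jig') else .015
        mm=m&(P[...,2]>thr+ (0 if np.isnan(bench) else bench)); k,l,s,_=cv2.connectedComponentsWithStats(mm.astype(np.uint8)); 
        if k<2: print(n,nm,'none');continue
        b=1+np.argmax(s[1:,4]); q=P[l==b]; zt=np.percentile(q[:,2],[50,90]); top=q[q[:,2]>zt[0]-.004]
        print(n,nm,len(q),'bench %.4f'%bench,'z50,90',np.round(zt,4),rect(q),rect(top))
E
```

```text
tubeL top 494 bench -0.0012 z50,90 [0.029  0.0332] (array([446. , 289.5]), 150.0, 30.2, 77.52) (array([445.9, 289.5]), 150.0, 29.9, 77.54)
tubeL side 577 bench -0.0010 z50,90 [0.0284 0.0298] (array([442. , 289.2]), 153.7, 31.3, 76.82) (array([441.7, 288.7]), 152.6, 30.2, 77.51)
tubeR top 511 bench -0.0016 z50,90 [0.0282 0.0326] (array([ 575.9, -284.5]), 151.5, 31.4, 78.07) (array([ 576.1, -283.8]), 149.9, 30.3, 78.46)
tubeR side 592 bench -0.8249 z50,90 [-0.0005  0.0282] (array([ 576.7, -279.1]), 177.8, 166.5, 6.53) (array([ 576.7, -279.1]), 177.8, 166.5, 6.53)
wide top 411 bench -0.0010 z50,90 [0.0078 0.0123] (array([592.2, 307.1]), 100.1, 56.3, 11.72) (array([591.9, 306.4]), 98.0, 53.5, 14.01)
wide side 390 bench -0.0011 z50,90 [0.0069 0.0079] (array([591.7, 305.7]), 80.1, 55.2, 17.65) (array([591.7, 305.7]), 80.1, 55.2, 17.65)
small top 302 bench -0.0014 z50,90 [0.0087 0.0128] (array([ 462.6, -296.7]), 75.2, 53.5, 54.82) (array([ 461.8, -296.4]), 72.5, 45.9, 57.36)
small side 254 bench -0.8296 z50,90 [-0.0005  0.0091] (array([ 460.8, -293.2]), 116.1, 115.7, 67.33) (array([ 460.8, 
[... 175 characters left out ...]
g side 926 bench -0.0025 z50,90 [0.0053 0.0242] (array([535.7, -44.8]), 188.1, 133.4, -75.82) (array([535.7, -44.8]), 188.1, 133.4, -75.82)
magnet top 129 bench -0.0019 z50,90 [0.0154 0.0188] (array([ 349.7, -192.8]), 71.9, 62.9, 62.02) (array([ 349.7, -192.8]), 71.9, 62.9, 62.02)
magnet side 354 bench -0.8294 z50,90 [0.0025 0.0133] (array([ 330.1, -185.2]), 117.5, 98.0, -14.77) (array([ 328.7, -187. ]), 111.3, 93.8, -14.77)
tin top 301 bench -0.0009 z50,90 [0.0396 0.0618] (array([333.6, 189.6]), 72.1, 70.7, 62.44) (array([333.6, 189.6]), 72.1, 70.7, 62.44)
tin side 776 bench -0.0011 z50,90 [0.0452 0.0601] (array([329.9, 189.5]), 76.0, 72.3, 81.47) (array([330.7, 189.6]), 76.6, 70.6, -82.71)
```

```bash
cat >> h.py <<'E'
def blob(c,mask,near,r,z):
    """centroid + rect of the colour blob nearest world point, cast on plane z"""
    v,u=np.nonzero(mask); P=ray(c,np.c_[u,v],z); k=np.hypot(P[:,0]-near[0],P[:,1]-near[1])<r
    m=np.zeros(mask.shape,np.uint8); m[v[k],u[k]]=1
    n,l,s,_=cv2.connectedComponentsWithStats(m); b=1+np.argmax(s[1:,4])
    cn=max(cv2.findContours((l==b).astype(np.uint8),cv2.RETR_EXTERNAL,cv2.CHAIN_APPROX_NONE)[0],key=len)
    f=np.zeros(mask.shape,np.uint8); cv2.drawContours(f,[cn],-1,1,-1); v,u=np.nonzero(f); P=ray(c,np.c_[u,v],z)[:,:2]*1000
    mu=P.mean(0); w,V=np.linalg.eigh(np.cov(P.T)); a=np.degrees(np.arctan2(V[1,1],V[0,1]))
    return np.round(mu,1),np.round(np.sqrt(12*w[::-1]),1),round((a+90)%180-90,2),len(P)
E
python3 - <<'E'
from h import *
ct=cam('top'); cs=cam('side')
for n,c in(('top',ct),('side',cs)):
    h=cv2.cvtColor(c['frame'],cv2.COLOR_RGB2HSV)
    print(n,'wide',blob(c,(h[...,2]>185)&(h[...,1]<50),(.591,.306),.07,.008))
    P=cloud(c); X=P[...,:2]
    near=np.hypot(X[...,0]-.537,X[...,1]+.0447)<.125
    q=P[near&(P[...,2]>.017)]
    R=np.array([[np.cos(.2513),-np.sin(.2513)],[np.sin(.2513),np.cos(.2513)]])
    loc=(q[:,:2]-[.537,-.0447])@R
    print('bars',len(q),np.percentile(loc,[1,50,99],axis=0).round(4).tolist())
    lb=q[(loc[:,0]>.045)&(loc[:,1]<.06)][:,:2]; s=q[(loc[:,1]>.072)&(loc[:,0]<.035)][:,:2]
    for b in(lb,s):
        if len(b)>20:
            m=b.mean(0); w,V=np.linalg.eigh(np.cov(b.T)); print(len(b),m.round(4),np.degrees(np.arctan2(V[1,1],V[0,1])))
    v=np.nonzero(near&(P[...,2]>.003)&(P[...,2]<.012))
    q=P[v][:,:2]; print('plate',rect(q))
c=ct; p=np.array([516,279])/1.5
a=c['frame'][165:210,320:370]; cv2.imwrite('pics/crop1.png',cv2.resize(np.vstack([a,c['frame'][130:175,320:370]])[:,:,::-1],None,fx=6,fy=6,interpolation=cv2.INTER_NEAREST))
E
```

```text
top wide (array([594.1, 305.4]), array([73.2, 45.6]), np.float64(16.78), 351)
bars 338 [[-0.0291, -0.0795], [0.0539, 0.0253], [0.0653, 0.0868]]
220 [ 0.5958 -0.0419] 104.11093754368069
98 [0.5185 0.0333] -165.70360006218758
plate (array([538.6, -44.2]), 244.6, 241.1, -31.24)
side wide (array([590.3, 309.8]), array([121.2, 120.9]), np.float64(38.48), 1347)
bars 183 [[-0.031, -0.0763], [0.0334, 0.0766], [0.0626, 0.0905]]
75 [ 0.5916 -0.0351] 104.20798828871916
94 [0.518 0.037] -166.02029736161953
plate (array([536. , -46.3]), 189.2, 133.2, -75.82)
```

View pics/crop1.png

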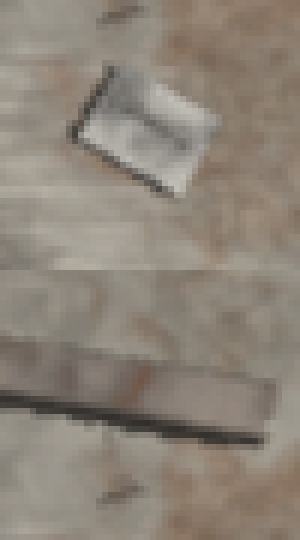

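The crop (6x) shows the coupon bead-up, with corners at about (110,65), (217,122), (183,197) and (73,135). The end of the right tube is clear of clutter.

```bash
cat >> h.py <<'E'
from scipy.spatial.transform import Rotation as Ro
JO=np.array([.5372,-.0450]); JA=np.radians(14.15)
def J(x,y): c,s=np.cos(JA),np.sin(JA); return JO+np.array([c*x-s*y,s*x+c*y])/1000
def wp(*L,start=None):
    """rows needed to reach (x,y,z,phi deg: direction of tool y) from the current pose"""
    s=env.get_state(); p=s['tcp_pos']; R=Ro.from_rotvec(s['eef_rot'])
    print('t',round(s['clock'],2),'tcp',p.round(4),'phi',np.degrees(np.arctan2(*R.as_matrix()[1::-1,1])).round(2),'F',s['contact_force'].round(1),'w',round(85*s['gripper_width'],1),'q',s['joint_positions'].round(2))
    for x,y,z,ph in L:
        f=np.radians(ph); T=np.array([[-np.sin(f),np.cos(f),0],[np.cos(f),np.sin(f),0],[0,0,-1]]).T
        ya=np.array([np.cos(f),np.sin(f),0]); za=np.array([0,0,-1.]); T=np.c_[np.cross(ya,za),ya,za]
        print('lin',(R.inv().apply(np.array([x,y,z])-p)/.06).round(2).tolist(),'tw',np.round(np.degrees((R.inv()*Ro.from_matrix(T)).as_rotvec())/5,2).tolist())
E
python3 - <<'E'
from h import *
c=cam('top'); k=np.array([(110,65),(217,122),(183,197),(73,135)])/6+[320,165]-.5
P=ray(c,k,.01)[:,:2]*1000; print(P.round(1),P.mean(0),rect(P/1000))
print(J(8,-8),J(35,0))
wp((.575,-.284,.18,-11.7),(.575,-.284,.078,-11.7))
E
```

```text
[[ 495.7 -275.9]
 [ 465.2 -329.8]
 [ 426.9 -310.8]
 [ 460.  -255.6]] [ 461.9398442  -293.03271596] (array([ 461.3, -293.4]), 64.3, 42.6, 60.42)
[ 0.54691296 -0.05080158] [ 0.57113807 -0.03644385]
t 0.35 tcp [ 0.1466 -0.53    0.3038] phi -74.54 F [ 0.1 -0.3  0.1] w 85.3 q [-1.39  0.35  1.65 -0.    1.14 -0.08]
lin [7.97, -2.05, 2.06] tw [-0.0, -0.0, -12.57]
lin [7.97, -2.05, 3.76] tw [-0.0, -0.0, -12.57]
```

```bash
python3 -m inch '{"linear":[[7.97,-2.05,2.06],[7.97,-2.05,2.06],[7.97,-2.05,2.06],[7.97,-2.05,2.06],[7.97,-2.05,2.06],[7.97,-2.05,2.06],[7.97,-2.05,2.06],[7.97,-2.05,2.06],[7.97,-2.05,2.06],[7.97,-2.05,2.06],[7.97,-2.05,2.06],[7.97,-2.05,2.06]],"twist":[[0,0,-12.6],[0,0,-12.6],[0,0,-12.6],[0,0,-12.6],[0,0,-12.6],[0,0,-12.6],[0,0,-12.6],[0,0,-12.6],[0,0,-12.6],[0,0,-12.6],[0,0,-12.6],[0,0,-12.6]],"gripper":[-1,-1,-1,-1,-1,-1,-1,-1,-1,-1,-1,-1]}'
python3 -c "
from h import *
wp((.575,-.284,.18,-11.7),(.575,-.284,.078,-11.7))"
```

```text
clock: 1.85
tcp_pos: [0.574, -0.285, 0.1808]
eef_rot: [2.435, 1.985, 0.0]
contact_force: [-0.0, 0.8, 0.2]
gripper_width: 1.0
grasp_force: 0.0
t 1.85 tcp [ 0.574  -0.285   0.1808] phi -11.63 F [-0.   0.8  0.2] w 85.0 q [-0.53  0.65  1.5  -0.    0.99 -0.33]
lin [0.02, 0.01, 0.01] tw [0.01, 0.0, 0.01]
lin [0.02, 0.01, 1.71] tw [0.01, 0.0, 0.01]
```

```bash
python3 -m inch '{"linear":[[0,0,0.9],[0,0,1.71],[0,0,1.71],[0,0,1.71],[0,0,1.71],[0,0,1.71],[0,0,1.71],[0,0,1.71],[0,0,1.71],[0,0,1],[0,0,0],[0,0,0]],"twist":[[0,0,0],[0,0,0],[0,0,0],[0,0,0],[0,0,0],[0,0,0],[0,0,0],[0,0,0],[0,0,0],[0,0,0],[0,0,0],[0,0,0]],"gripper":[-1,-1,-1,1,1,1,1,1,1,1,1,1]}'
python3 -c "
from h import *
a=J(8,-8)
wp((*a,.16,14.15),(*a,.10,14.15),(*a,.086,14.15))"
```

```text
clock: 3.35
tcp_pos: [0.5764, -0.285, 0.1854]
eef_rot: [2.427, 1.982, 0.005]
contact_force: [0.5, -0.4, -2.6]
gripper_width: 0.34
grasp_force: 60.8
t 3.35 tcp [ 0.5764 -0.285   0.1854] phi -11.54 F [ 0.5 -0.4 -2.6] w 28.9 q [-0.53  0.64  1.5   0.    0.99 -0.33]
lin [3.73, -1.27, 0.4] tw [0.08, 0.05, -5.14]
lin [3.73, -1.27, 1.4] tw [0.08, 0.05, -5.14]
lin [3.73, -1.28, 1.64] tw [0.08, 0.05, -5.14]
```

```bash
python3 -m inch '{"linear":[[3.73,-1.28,0.3],[3.73,-1.28,0.3],[3.73,-1.28,0.3],[3.73,-1.28,0.3],[3.73,-1.28,0.3],[3.73,-1.28,0.3],[3.73,-1.28,0.3],[3.73,-1.28,1.0],[3.73,-1.28,1.35],[3.73,-1.28,1.5],[3.73,-1.28,1.58],[3.73,-1.28,1.58]],"twist":[[0,0,-5.14],[0,0,-5.14],[0,0,-5.14],[0,0,-5.14],[0,0,-5.14],[0,0,-5.14],[0,0,-5.14],[0,0,-5.14],[0,0,-5.14],[0,0,-5.14],[0,0,-5.14],[0,0,-5.14]],"gripper":[1,1,1,1,1,1,1,1,1,1,1,1]}'
python3 -c "
from h import *
a=J(8,-8)
wp((*a,.086,14.15))
for n in('top','side'): save(cam(n),n+'1.png')"
```

```text
clock: 4.85
tcp_pos: [0.5446, -0.0497, 0.086]
eef_rot: [1.931, 2.477, 0.001]
contact_force: [0.6, -0.3, -3.7]
gripper_width: 0.338
grasp_force: 60.7
t 4.85 tcp [ 0.5446 -0.0497  0.086 ] phi 14.13 F [ 0.6 -0.3 -3.7] w 28.7 q [-0.18  0.66  1.8   0.    0.68 -0.42]
lin [-0.03, 0.03, 0.0] tw [0.01, 0.0, -0.0]
```

View pics/side1.png

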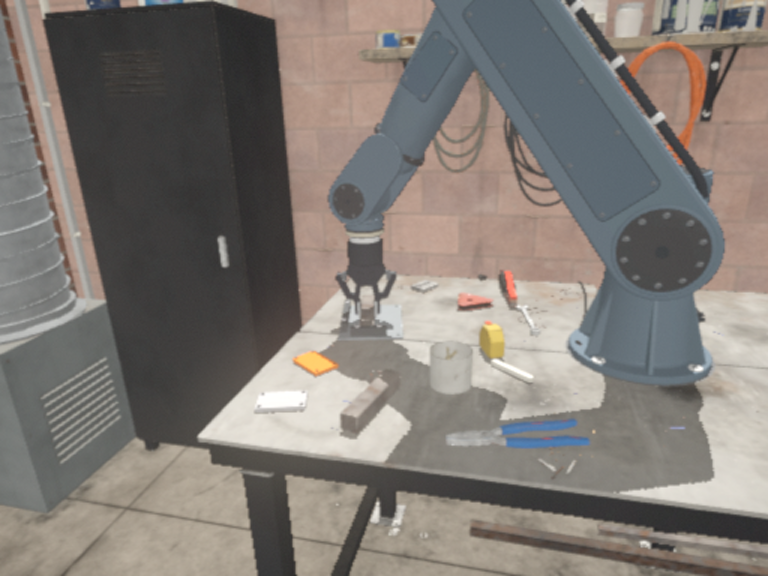

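The side view shows the tube held just above the jig plate at (370,322). Now I release it and push it in.

```bash
python3 -m inch '{"linear":[[0,0,0.01],[0,0,0.01],[0,0,0.01],[0,0,-0.9],[0,0,-0.9],[0,-0.8,-0.9],[0,-0.8,-0.9],[0,-0.8,-0.9],[0,-0.8,-0.9],[0,-0.8,-0.05],[0,-0.8,-0.05],[0,-0.45,-0.05],[0,-0.35,-0.05],[0,-0.25,-0.05],[0,-0.15,-0.05],[0,-0.1,-0.05],[0,-0.1,-0.05]],"twist":[[0,0,0],[0,0,0],[0,0,0],[0,0,0],[0,0,0],[0,0,0],[0,0,0],[0,0,0],[0,0,0],[0,0,0],[0,0,0],[0,0,0],[0,0,0],[0,0,0],[0,0,0],[0,0,0],[0,0,0]],"gripper":[0.06,0.06,0.06,0.06,0.06,1,1,1,1,1,1,1,1,1,1,1,1]}'
python3 -c "
from h import *
wp((*J(35,0),.086,14.15))
c=cam('top');save(c,'top2.png');cv2.imwrite('pics/top2c.png',cv2.resize(c['frame'][110:210,200:320,::-1],None,fx=5,fy=5))"
```

```text
clock: 7.08
tcp_pos: [0.5384, -0.0509, 0.0889]
eef_rot: [1.93, 2.478, 0.0]
contact_force: [-1.7, -0.8, 2.2]
gripper_width: -0.0
grasp_force: 0.9
t 7.08 tcp [ 0.5384 -0.0509  0.0889] phi 14.16 F [-1.7 -0.8  2.2] w -0.0 q [-0.18  0.65  1.81  0.    0.68 -0.43]
lin [0.1, 0.59, 0.05] tw [0.0, 0.0, 0.0]
```

View pics/top2c.png

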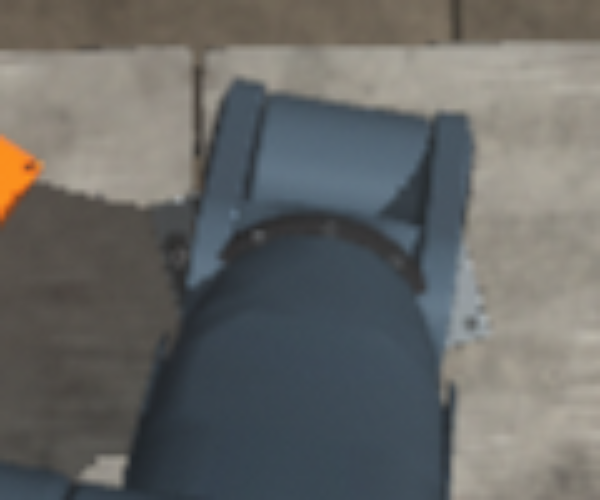

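The arm hides the jig from above, so I push on by force, in small steps.

```bash
python3 -m inch '{"linear":[[0,0.03,0],[0,0.06,0],[0,0.09,0],[0,0.09,0]],"twist":[[0,0,0],[0,0,0],[0,0,0],[0,0,0]],"gripper":[1,1,1,1]}' | grep -E "pos|force"; python3 -m inch '{"linear":[[0,0.03,0],[0,0.05,0],[0,0.05,0]],"twist":[[0,0,0],[0,0,0],[0,0,0]],"gripper":[1,1,1]}'| grep -E "pos|force"
```

```text
tcp_pos: [0.5431, -0.0498, 0.0885]
contact_force: [-6.8, -3.0, 5.7]
grasp_force: 3.9
tcp_pos: [0.5437, -0.0496, 0.0884]
contact_force: [-22.3, -11.2, 18.8]
grasp_force: 12.7
```

Tube 1 is against the long bar (about 25 N, contact where expected). Next I push on its end toward the short bar.

```bash
python3 -m inch '{"linear":[[0,-0.2,0],[0,-0.2,-1.1],[0,-0.2,-1.1],[-1.85,0.45,-1.1],[-1.85,0.45,-1.1],[-1.85,0.45,-1.1],[-1.85,0.45,-0.5],[-1.85,0.45,0],[-1.85,0.45,0],[-1.7,0.45,0],[-1.6,0.45,0],[-1.52,0.45,0],[-1.45,0.45,0],[-1.42,0.45,0],[-1.42,0.45,0]],"twist":[[0,0,0],[0,0,0],[0,0,0],[0,0,0],[0,0,0],[0,0,0],[0,0,0],[0,0,0],[0,0,0],[0,0,0],[0,0,0],[0,0,0],[0,0,0],[0,0,0],[0,0,0]],"gripper":[1,1,1,1,1,1,1,1,1,1,1,1,1,1,1]}'
python3 -c "
from h import *
wp((*J(32,-86),.089,14.15))
c=cam('top');save(c,'top3.png');cv2.imwrite('pics/top3c.png',cv2.resize(c['frame'][110:210,200:320,::-1],None,fx=5,fy=5))"
```

```text
clock: 9.88
tcp_pos: [0.594, -0.1252, 0.089]
eef_rot: [1.93, 2.477, 0.001]
contact_force: [1.1, -2.8, 2.5]
gripper_width: -0.0
grasp_force: 1.7
t 9.88 tcp [ 0.594  -0.1252  0.089 ] phi 14.15 F [ 1.1 -2.8  2.5] w -0.0 q [-0.28  0.73  1.63 -0.    0.78 -0.53]
lin [0.09, -0.06, -0.0] tw [0.01, 0.01, 0.0]
```

Contact has started. I continue in small steps.

```bash
python3 -m inch '{"linear":[[0.03,0,0],[0.06,0,0],[0.06,0,0]],"twist":[[0,0,0],[0,0,0],[0,0,0]],"gripper":[1,1,1]}' | grep -E "pos|force"; python3 -m inch '{"linear":[[0.03,0,0],[0.04,0,0],[0.04,0,0]],"twist":[[0,0,0],[0,0,0],[0,0,0]],"gripper":[1,1,1]}'| grep -E "pos|force"
```

```text
tcp_pos: [0.5932, -0.1223, 0.0889]
contact_force: [1.4, -9.0, 2.5]
grasp_force: 4.7
tcp_pos: [0.5931, -0.122, 0.089]
contact_force: [3.0, -23.6, -1.6]
grasp_force: 12.0
```

```bash
python3 -c "
from h import *
wp((.444,.289,.18,-12.4))"; 
```

```text
t 10.68 tcp [ 0.5931 -0.122   0.089 ] phi 14.16 F [  3.  -23.6  -1.6] w -0.5 q [-0.28  0.73  1.63 -0.    0.77 -0.52]
lin [7.24, -0.73, -1.55] tw [0.04, 0.05, 5.31]
```

```bash
python3 -m inch '{"linear":[[-0.15,0,0],[-0.15,0,-1.5],[-0.15,0,-1.5],[7.24,-0.73,-1.53],[7.24,-0.73,-1.53],[7.24,-0.73,-1.53],[7.24,-0.73,-1.53],[7.24,-0.73,-1.53],[7.24,-0.73,-1.53],[7.24,-0.73,-1.53],[7.24,-0.73,-1.53],[7.24,-0.73,-1.53],[7.24,-0.73,-1.53],[7.24,-0.73,-1.53]],"twist":[[0,0,0],[0,0,0],[0,0,0],[0,0,5.31],[0,0,5.31],[0,0,5.31],[0,0,5.31],[0,0,5.31],[0,0,5.31],[0,0,5.31],[0,0,5.31],[0,0,5.31],[0,0,5.31],[0,0,5.31]],"gripper":[1,1,1,-1,-1,-1,-1,-1,-1,-1,-1,-1,-1,-1]}'
python3 -c "
from h import *
wp((.444,.289,.078,-12.4))
c=cam('top');save(c,'top4.png');a=c['frame'][110:210,200:320,::-1];c=cam('side');save(c,'side4.png')
b=c['frame'][180:240,210:290,::-1];cv2.imwrite('pics/c4.png',np.hstack([cv2.resize(a,(480,400),interpolation=3),cv2.resize(b,(320,240),interpolation=3).copy() if 0 else cv2.copyMakeBorder(cv2.resize(b,(320,240),interpolation=3),0,160,0,0,0)]))"
```

```text
clock: 12.42
tcp_pos: [0.4439, 0.2904, 0.1802]
eef_rot: [-2.45, -1.967, 0.0]
contact_force: [0.9, 0.1, -0.6]
gripper_width: 1.002
grasp_force: 0.0
t 12.43 tcp [0.4439 0.2904 0.1802] phi -12.49 F [ 0.9  0.1 -0.6] w 85.1 q [0.49 0.48 1.81 0.   0.85 0.71]
lin [-0.02, 0.01, 1.7] tw [-0.0, 0.0, -0.02]
```

View pics/c4.png

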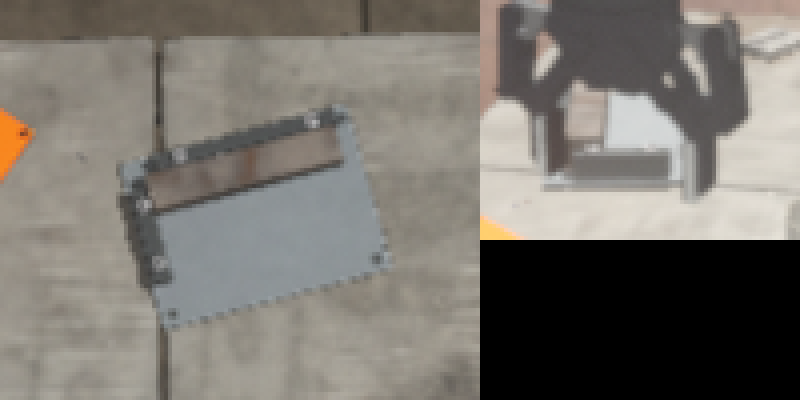

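The top crop shows tube 1 snug in the corner, touching both bars, with its end at (150,190). Next is the second tube.

```bash
python3 -m inch '{"linear":[[-0.02,0,0.9],[-0.02,0,1.7],[-0.02,0,1.7],[-0.02,0,1.7],[-0.02,0,1.7],[-0.02,0,1.7],[-0.02,0,1.7],[-0.02,0,1.7],[-0.02,0,1.7],[-0.02,0,1],[-0.02,0,0],[-0.02,0,0],[-0.02,0,0]],"twist":[[0,0,0],[0,0,0],[0,0,0],[0,0,0],[0,0,0],[0,0,0],[0,0,0],[0,0,0],[0,0,0],[0,0,0],[0,0,0],[0,0,0],[0,0,0]],"gripper":[-1,-1,-1,1,1,1,1,1,1,1,1,1,1]}'
python3 -c "
from h import *
P=cloud(cam('top')); R=np.array([[np.cos(JA),-np.sin(JA)],[np.sin(JA),np.cos(JA)]])
L=(P[...,:2]-JO)@R; m=(P[...,2]>.0305)&(P[...,2]<.045)&(abs(L[...,0])<.06)&(abs(L[...,1])<.095)
_,l,s,_=cv2.connectedComponentsWithStats(m.astype(np.uint8)); b=1+np.argmax(s[1:,4]); print('tube1 in jig',rect(L[l==b]),np.median(P[l==b][:,2]))
wp((*J(-20,-10),.16,14.15),(*J(-20,-10),.086,14.15))"
```

```text
clock: 14.15
tcp_pos: [0.4427, 0.2901, 0.1798]
eef_rot: [-2.448, -1.969, 0.001]
contact_force: [-0.8, -0.2, -3.8]
gripper_width: 0.34
grasp_force: 61.1
tube1 in jig (array([39.4,  0.1]), 152.9, 38.9, -89.59) 0.0349878118011293
t 14.2 tcp [0.4425 0.2899 0.1792] phi -12.39 F [-0.7 -0.4 -3.4] w 28.7 q [0.49 0.48 1.81 0.   0.85 0.71]
lin [-5.41, 2.52, 0.32] tw [-0.02, 0.01, -5.31]
lin [-5.41, 2.52, 1.56] tw [-0.02, 0.01, -5.31]
```

```bash
python3 -m inch '{"linear":[[-5.41,2.52,0.2],[-5.41,2.52,0.2],[-5.41,2.52,0.2],[-5.41,2.52,0.2],[-5.41,2.52,0.2],[-5.41,2.52,0.2],[-5.41,2.52,0.2],[-5.41,2.52,0.2],[-5.41,2.52,0.2],[-5.41,2.52,1.0],[-5.41,2.52,1.3],[-5.41,2.52,1.5],[-5.41,2.52,1.56],[-5.41,2.52,1.56]],"twist":[[0,0,-5.31],[0,0,-5.31],[0,0,-5.31],[0,0,-5.31],[0,0,-5.31],[0,0,-5.31],[0,0,-5.31],[0,0,-5.31],[0,0,-5.31],[0,0,-5.31],[0,0,-5.31],[0,0,-5.31],[0,0,-5.31],[0,0,-5.31]],"gripper":[1,1,1,1,1,1,1,1,1,1,1,1,1,1]}'
python3 -c "
from h import *
a=J(-20,-10)
wp((*a,.085,14.15))
print(J(0,0)+0)
"
```

```text
clock: 15.95
tcp_pos: [0.5215, -0.0592, 0.0873]
eef_rot: [1.93, 2.478, 0.001]
contact_force: [-0.3, 1.1, -3.5]
gripper_width: 0.34
grasp_force: 60.8
t 15.95 tcp [ 0.5215 -0.0592  0.0873] phi 14.16 F [-0.3  1.1 -3.5] w 28.9 q [-0.2   0.63  1.85  0.    0.65 -0.45]
lin [-0.0, -0.02, 0.04] tw [0.01, 0.0, 0.0]
[ 0.5372 -0.045 ]
```

```bash
python3 -m inch '{"linear":[[0,0,0.03],[0,0,0.03],[0,0,0.03],[0,0,-0.9],[0,0,-0.9],[0,-0.85,-0.9],[0,-0.85,-0.9],[0,-0.85,-0.9],[0,-0.85,-0.9],[0,-0.85,-0.03],[0,-0.85,-0.03],[0,-0.6,-0.03],[0,-0.5,-0.03],[0,-0.4,-0.03],[0,-0.3,-0.03],[0,-0.23,-0.03],[0,-0.18,-0.03],[0,-0.18,-0.03]],"twist":[[0,0,0],[0,0,0],[0,0,0],[0,0,0],[0,0,0],[0,0,0],[0,0,0],[0,0,0],[0,0,0],[0,0,0],[0,0,0],[0,0,0],[0,0,0],[0,0,0],[0,0,0],[0,0,0],[0,0,0],[0,0,0]],"gripper":[0.06,0.06,0.06,0.06,0.06,1,1,1,1,1,1,1,1,1,1,1,1,1]}' | grep -E "pos|force"; python3 -m inch '{"linear":[[0,0.03,0],[0,0.06,0],[0,0.06,0]],"twist":[[0,0,0],[0,0,0],[0,0,0]],"gripper":[1,1,1]}' | grep -E "pos|force"; python3 -m inch '{"linear":[[0,0.03,0],[0,0.05,0],[0,0.05,0]],"twist":[[0,0,0],[0,0,0],[0,0,0]],"gripper":[1,1,1]}'| grep -E "pos|force"
```

```text
tcp_pos: [0.511, -0.0618, 0.089]
contact_force: [-2.1, -1.1, 1.4]
grasp_force: 1.0
tcp_pos: [0.5141, -0.061, 0.0887]
contact_force: [-3.9, -1.3, 3.4]
grasp_force: 2.1
tcp_pos: [0.5153, -0.0607, 0.0886]
contact_force: [-16.3, -8.9, 15.1]
grasp_force: 9.3
```

```bash
python3 -m inch '{"linear":[[0,-0.2,0],[0,-0.2,-1.1],[0,-0.2,-1.1],[-1.85,0.48,-1.1],[-1.85,0.48,-1.1],[-1.85,0.48,-1.1],[-1.85,0.48,-0.5],[-1.85,0.48,0],[-1.85,0.48,0],[-1.7,0.48,0],[-1.6,0.48,0],[-1.5,0.48,0],[-1.43,0.48,0],[-1.38,0.48,0],[-1.38,0.48,0]],"twist":[[0,0,0],[0,0,0],[0,0,0],[0,0,0],[0,0,0],[0,0,0],[0,0,0],[0,0,0],[0,0,0],[0,0,0],[0,0,0],[0,0,0],[0,0,0],[0,0,0],[0,0,0]],"gripper":[1,1,1,1,1,1,1,1,1,1,1,1,1,1,1]}' | grep -E "pos|force"
python3 -m inch '{"linear":[[0.03,0,0],[0.06,0,0],[0.06,0,0]],"twist":[[0,0,0],[0,0,0],[0,0,0]],"gripper":[1,1,1]}' | grep -E "pos|force"; python3 -m inch '{"linear":[[0.03,0,0],[0.04,0,0],[0.04,0,0]],"twist":[[0,0,0],[0,0,0],[0,0,0]],"gripper":[1,1,1]}'| grep -E "pos|force"
python3 -c "
from h import *
print(J(4,-88.3)); wp((*J(-38,0),.16,14.15))"
```

```text
tcp_pos: [0.5657, -0.1337, 0.0892]
contact_force: [0.8, -3.4, 2.9]
grasp_force: 1.7
tcp_pos: [0.5649, -0.1304, 0.0891]
contact_force: [1.0, -4.3, 5.0]
grasp_force: 2.4
tcp_pos: [0.5646, -0.1293, 0.0891]
contact_force: [1.8, -14.9, 2.0]
grasp_force: 7.3
[ 0.56266457 -0.12964305]
t 21.57 tcp [ 0.5646 -0.1293  0.0891] phi 14.17 F [  1.8 -14.9   2. ] w -0.2 q [-0.3   0.7   1.71 -0.    0.73 -0.55]
lin [1.47, -0.73, -1.19] tw [0.02, 0.04, 0.0]
```

```bash
python3 -m inch '{"linear":[[-0.15,0,0],[-0.15,0,-1.1],[-0.15,0,-1.1],[1.45,-0.75,-1.1],[1.45,-0.75,-1.1],[1.45,-0.75,-1.1],[1.45,-0.75,-0.5],[1.45,-0.75,0],[1.45,-0.75,0],[1.45,-0.65,0],[1.45,-0.57,0],[1.45,-0.53,0],[1.45,-0.5,0],[1.45,-0.5,0]],"twist":[[0,0,0],[0,0,0],[0,0,0],[0,0,0],[0,0,0],[0,0,0],[0,0,0],[0,0,0],[0,0,0],[0,0,0],[0,0,0],[0,0,0],[0,0,0],[0,0,0]],"gripper":[1,1,1,1,1,1,1,1,1,1,1,1,1,1]}' | grep -E "pos|force"
python3 -c "
from h import *
wp((.46,-.20,.22,-32),(.462,-.295,.12,-32))"
```

```text
tcp_pos: [0.5125, -0.0508, 0.0889]
contact_force: [-9.1, -3.1, 7.9]
grasp_force: 4.8
t 23.32 tcp [ 0.5125 -0.0508  0.0889] phi 14.18 F [-9.1 -3.1  7.9] w -0.1 q [-0.19  0.62  1.88 -0.    0.65 -0.44]
lin [-2.2, -1.46, -2.18] tw [-0.03, 0.01, 9.24]
lin [-3.74, -1.81, -0.52] tw [-0.03, 0.01, 9.24]
```

The second tube is packed and home. Now the wide plate.

```bash
python3 -c "
from h import *
wp((.593,.3056,.14,-73),(.593,.3056,.0715,-73))"
```

```text
t 23.32 tcp [ 0.5125 -0.0508  0.0889] phi 14.18 F [-9.1 -3.1  7.9] w -0.1 q [-0.19  0.62  1.88 -0.    0.65 -0.44]
lin [5.43, 2.75, -0.86] tw [-0.03, 0.02, 17.44]
lin [5.43, 2.76, 0.29] tw [-0.03, 0.02, 17.44]
```

```bash
python3 -m inch '{"linear":[[0,-0.2,0],[0,-0.2,-1.5],[0,-0.2,-1.5],[5.43,2.75,-1.5],[5.43,2.75,-1.5],[5.43,2.75,-1.5],[5.43,2.75,-1.5],[5.43,2.75,-1.5],[5.43,2.75,-1.5],[5.43,2.75,-1.5],[5.43,2.75,-1.5],[5.43,2.75,-1.5],[5.43,2.75,-1.5],[5.43,2.75,-0.86],[5.43,2.75,-0.86],[5.43,2.75,-0.86]],"twist":[[0,0,0],[0,0,0],[0,0,0],[0,0,17.4],[0,0,17.4],[0,0,17.4],[0,0,17.4],[0,0,17.4],[0,0,17.4],[0,0,17.4],[0,0,17.4],[0,0,17.4],[0,0,17.4],[0,0,17.4],[0,0,17.4],[0,0,17.4]],"gripper":[1,1,1,-1,-1,-1,-1,-1,-1,-1,-1,-1,-1,-1,-1,-1]}'
python3 -c "
from h import *
wp((.593,.3056,.0715,-73))
c=cam('top');save(c,'top5.png');P=cloud(c);R=np.array([[np.cos(JA),-np.sin(JA)],[np.sin(JA),np.cos(JA)]])
L=(P[...,:2]-JO)@R; m=(P[...,2]>.031)&(P[...,2]<.045)&(abs(L[...,0]-.02)<.04)&(abs(L[...,1])<.078)
print('tubes',rect(L[m]),np.median(P[m][:,2]))
a=c['frame'][110:210,200:320,::-1];s=cam('side');b=s['frame'][225:285,150:230,::-1]
cv2.imwrite('pics/c5.png',np.hstack([cv2.resize(a,(480,400),interpolation=3),cv2.copyMakeBorder(cv2.resize(b,(320,240),interpolation=3),0,160,0,0,0)]))"
```

```text
clock: 25.32
tcp_pos: [0.5941, 0.3057, 0.1412]
eef_rot: [-3.106, -0.47, -0.001]
contact_force: [0.2, 1.3, 1.2]
gripper_width: 1.003
grasp_force: 0.0
t 25.32 tcp [0.5941 0.3057 0.1412] phi -72.79 F [0.2 1.3 1.2] w 85.3 q [0.41 0.74 1.43 0.   0.96 1.68]
lin [-0.02, -0.0, 1.16] tw [-0.0, -0.01, 0.04]
tubes (array([25.3,  0.3]), 153.3, 68.0, -89.89) 0.035304503902659184
```

View pics/c5.png

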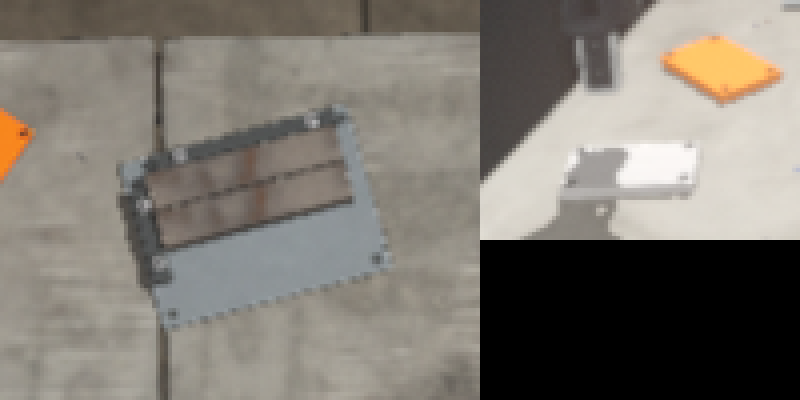

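The two tubes sit packed together in the corner (seam from (155,205) to (345,160)). The bright plate lies clear under the gripper. I pick it up.

```bash
python3 -m inch '{"linear":[[-0.02,0,0.7],[-0.02,0,1.05],[-0.02,0,1.16],[-0.02,0,1.16],[-0.02,0,1.16],[-0.02,0,1.16],[-0.02,0,1.16],[-0.02,0,1.16],[-0.02,0,0.5],[-0.02,0,-0.3],[-0.02,0,-0.5],[-0.02,0,-0.5]],"twist":[[0,0,0],[0,0,0],[0,0,0],[0,0,0],[0,0,0],[0,0,0],[0,0,0],[0,0,0],[0,0,0],[0,0,0],[0,0,0],[0,0,0]],"gripper":[-1,-1,-1,-1,1,1,1,1,1,1,1,1]}'
python3 -c "
from h import *
a=J(20,0)
wp((*a,.16,14.15),(*a,.1085,14.15))
c=cam('side');m=c['frame'][:,:,::-1][120:240,130:270];cv2.imwrite('pics/c6.png',cv2.resize(m,None,fx=4,fy=4,interpolation=3))"
```

```text
clock: 26.92
tcp_pos: [0.5925, 0.3053, 0.1702]
eef_rot: [-3.106, -0.469, -0.001]
contact_force: [-0.6, 0.5, -2.8]
gripper_width: 0.564
grasp_force: 63.5
t 26.93 tcp [0.5925 0.3053 0.1702] phi -72.84 F [-0.6  0.5 -2.8] w 48.0 q [ 0.41  0.7   1.43 -0.    1.01  1.68]
lin [-2.27, 5.32, 0.17] tw [0.0, -0.0, -17.4]
lin [-2.27, 5.32, 1.03] tw [0.0, -0.0, -17.4]
```

View pics/c6.png

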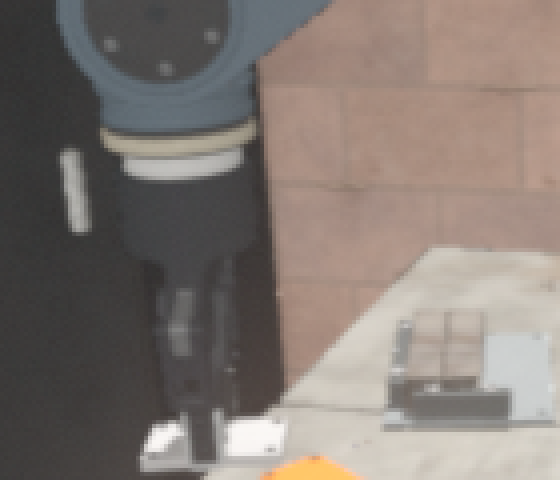

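The plate is held level, corners at about (143,465) and (287,420) in the crop. I measure its offset in the hand before placing it.

```bash
python3 -c "
from h import *
c=cam('side'); f=c['frame'].astype(int); m=(f.min(2)>175)
m[:222]=0;m[240:]=0;m[:,:160]=0;m[:,205:]=0
v,u=np.nonzero(m); P=ray(c,np.c_[u,v],.1065)[:,:2]; s=env.get_state(); a=np.radians(17.1); e=np.array([np.cos(a),np.sin(a)])
n=np.array([-e[1],e[0]]); d=(P-s['tcp_pos'][:2])*1000
print(len(P),np.percentile(d@e,[0,1,50,99,100]).round(1),np.percentile(d@n,[0,1,50,99,100]).round(1),rect(P))
"
```

```text
299 [-51.3 -50.  -25.4  35.9  36.9] [-34.6 -33.7  11.3  56.1  56.8] (array([581.8, 315.6]), 90.7, 86.5, -68.28)
```

```bash
python3 -c "
from h import *
c=cam('side'); P=cloud(c); s=env.get_state(); a=np.radians(17.1); e=np.array([np.cos(a),np.sin(a)])
n=np.array([-e[1],e[0]]); d=(P[...,:2]-s['tcp_pos'][:2])*1000; X=d@e;Y=d@n
m=(abs(P[...,2]-.103)<.012)&(abs(X)<60)&(abs(Y)<32)
print(m.sum(),np.percentile(X[m],[0,2,50,98,100]).round(1),np.percentile(Y[m],[0,2,50,98,100]).round(1),np.percentile(P[m][:,2],[2,50,98]).round(4))
"
```

```text
335 [-41.4 -40.8  -9.8  37.   39.3] [-28.1 -24.9  12.7  31.2  31.9] [0.0965 0.1032 0.1124]
```

```bash
python3 -m inch '{"linear":[[-2.27,5.32,0],[-2.27,5.32,0],[-2.27,5.32,0],[-2.27,5.32,0],[-2.27,5.32,0],[-2.27,5.32,0],[-2.27,5.32,0],[-2.27,5.32,0],[-2.27,5.32,0],[-2.27,5.32,0],[-2.27,5.32,0],[-2.27,5.32,0.5],[-2.27,5.32,0.8],[-2.27,5.32,0.95],[-2.27,5.32,1.0],[-2.27,5.32,1.0]],"twist":[[0,0,-17.4],[0,0,-17.4],[0,0,-17.4],[0,0,-17.4],[0,0,-17.4],[0,0,-17.4],[0,0,-17.4],[0,0,-17.4],[0,0,-17.4],[0,0,-17.4],[0,0,-17.4],[0,0,-17.4],[0,0,-17.4],[0,0,-17.4],[0,0,-17.4],[0,0,-17.4]],"gripper":[1,1,1,1,1,1,1,1,1,1,1,1,1,1,1,1]}'
python3 -c "
from h import *
wp((*J(20,-0.5),.108,14.15))"
```

```text
clock: 29.08
tcp_pos: [0.5569, -0.0399, 0.1105]
eef_rot: [1.931, 2.478, 0.0]
contact_force: [0.4, -0.1, -2.7]
gripper_width: 0.56
grasp_force: 63.5
t 29.07 tcp [ 0.5569 -0.0399  0.1105] phi 14.15 F [ 0.4 -0.1 -2.7] w 47.6 q [-0.15  0.63  1.76  0.    0.75 -0.4 ]
lin [-0.01, -0.01, 0.04] tw [0.01, 0.0, 0.0]
```

```bash
python3 -m inch '{"linear":[[-0.01,-0.01,0.05],[-0.01,-0.01,0.05],[-0.01,-0.01,0.05],[-0.01,-0.01,0.05],[-0.01,-0.01,-0.3],[-0.01,-0.01,-1],[-0.01,-0.01,-1]],"twist":[[0,0,0],[0,0,0],[0,0,0],[0,0,0],[0,0,0],[0,0,0],[0,0,0]],"gripper":[1,-0.41,-0.41,-0.41,-0.41,-0.41,-0.41]}'
python3 -c "
from h import *
wp((.4605,-.2945,.15,-30.5),(.4605,-.2945,.0718,-30.5))"
```

```text
clock: 29.95
tcp_pos: [0.5575, -0.0408, 0.1729]
eef_rot: [1.928, 2.475, 0.004]
contact_force: [0.1, -0.1, -0.3]
gripper_width: 0.703
grasp_force: 0.0
t 29.95 tcp [ 0.5575 -0.0408  0.1729] phi 14.16 F [ 0.1 -0.1 -0.3] w 59.8 q [-0.16  0.53  1.74 -0.    0.87 -0.4 ]
lin [-3.7, -2.6, 0.38] tw [0.06, 0.0, 8.93]
lin [-3.7, -2.61, 1.68] tw [0.06, 0.0, 8.93]
```

```bash
python3 -m inch '{"linear":[[-3.7,-2.6,0.3],[-3.7,-2.6,0.3],[-3.7,-2.6,0.3],[-3.7,-2.6,0.3],[-3.7,-2.6,0.3],[-3.7,-2.6,0.3],[-3.7,-2.6,0.3],[-3.7,-2.6,0.3],[-3.7,-2.6,0.3],[-3.7,-2.6,0.3]],"twist":[[0,0,8.93],[0,0,8.93],[0,0,8.93],[0,0,8.93],[0,0,8.93],[0,0,8.93],[0,0,8.93],[0,0,8.93],[0,0,8.93],[0,0,8.93]],"gripper":[-1,-1,-1,-1,-1,-1,-1,-1,-1,-1]}'
python3 - <<'E'
from h import *
wp((.4605,-.2945,.0718,-30.5))
R=np.array([[np.cos(JA),-np.sin(JA)],[np.sin(JA),np.cos(JA)]])
A=[]
for n in('top','side'):
    c=cam(n); h=cv2.cvtColor(c['frame'],cv2.COLOR_RGB2HSV); v,u=np.mgrid[:384,:512]
    for z,nm in((.044,'plate'),(.036,'tubes')):
        L=((ray(c,np.c_[u.ravel(),v.ravel()],z)[:,:2]-JO)@R*1000).reshape(384,512,2)
        near=(abs(L[...,0]-20)<45)&(abs(L[...,1])<90)
        if nm=='plate':
            m=near&(h[...,2]>185)&(h[...,1]<45); k,l,s,_=cv2.connectedComponentsWithStats(m.astype(np.uint8)); b=1+np.argmax(s[1:,4]); print(n,nm,rect(L[l==b]/1000),s[b,4])
    P=cloud(c); L=(P[...,:2]-JO)@R
    for lo,hi in((.0395,.05),(.031,.0395)):
        m=(P[...,2]>lo)&(P[...,2]<hi)&(abs(L[...,0]-.02)<.045)&(abs(L[...,1])<.078)
        if m.sum()>10:print(n,lo,m.sum(),rect(L[m]),np.percentile(L[m]*1000,[2,98],axis=0).round(1).tolist(),np.median(P[m][:,2]))
    x,y=(200,110) if n=='top' else (210,180)
    A.append(cv2.resize(c['frame'][y:y+80,x:x+100,::-1],(400,320),interpolation=3))
cv2.imwrite('pics/c7.png',np.hstack(A))
E
```

```text
clock: 31.2
tcp_pos: [0.4594, -0.2937, 0.1521]
eef_rot: [-2.727, -1.56, -0.0]
contact_force: [0.5, 0.2, 0.8]
gripper_width: 1.001
grasp_force: 0.0
t 31.2 tcp [ 0.4594 -0.2937  0.1521] phi -30.45 F [0.5 0.2 0.8] w 85.1 q [-0.65  0.55  1.78  0.    0.81 -0.12]
lin [-0.0, 0.02, 1.34] tw [-0.0, -0.0, 0.01]
top plate (array([22.3, -2.2]), 80.7, 48.2, 88.89) 395
top 0.0395 410 (array([19.8, -1.4]), 145.4, 57.2, -88.84) [[-3.0, -63.4], [47.6, 62.1]] 0.04299792789832588
top 0.031 475 (array([26.3, -1. ]), 150.8, 70.0, -89.65) [[-8.0, -74.5], [52.3, 71.5]] 0.03541120481542077
side plate (array([21.2, -1.3]), 177.0, 87.6, -89.75) 389
side 0.0395 147 (array([21.1,  3. ]), 80.4, 48.2, -88.89) [[-3.1, -35.6], [44.2, 40.3]] 0.0428134921926628
side 0.031 168 (array([19.8, -0.3]), 154.9, 58.0, -89.16) [[-9.9, -74.4], [47.5, 75.2]] 0.0347333435286787
```

View pics/c7.png

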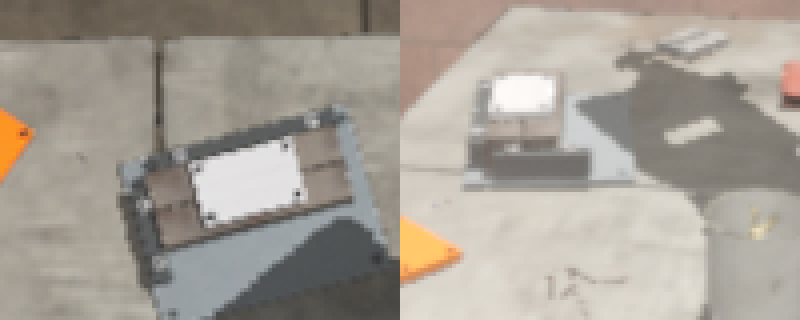

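The plate's corners in the top crop are (192,160), (297,138), (307,205) and (205,229). That centres it at (250,183), on the seam midpoint (250,185). It lies flat, so I go on to the coupon.

```bash
python3 -m inch '{"linear":[[0,0.01,0.8],[0,0.01,1.2],[0,0.01,1.34],[0,0.01,1.34],[0,0.01,1.34],[0,0.01,1.34],[0,0.01,1.34],[0,0.01,1.34],[0,0.01,0.5],[0,0.01,-0.3],[0,0.01,-0.4],[0,0.01,-0.4]],"twist":[[0,0,0],[0,0,0],[0,0,0],[0,0,0],[0,0,0],[0,0,0],[0,0,0],[0,0,0],[0,0,0],[0,0,0],[0,0,0],[0,0,0]],"gripper":[-1,-1,-1,-1,1,1,1,1,1,1,1,1]}'
python3 - <<'E'
from h import *
wp((*J(20,0),.175,14.15),(*J(20,0),.118,14.15))
A=[]
for n,x,y in(('side',240,130),('top',310,140)):
    A.append(cv2.resize(cam(n)['frame'][y:y+80,x:x+100,::-1],(400,320),interpolation=3))
cv2.imwrite('pics/c8.png',np.hstack(A))
E
```

```text
clock: 32.8
tcp_pos: [0.4596, -0.2942, 0.1759]
eef_rot: [2.727, 1.559, 0.0]
contact_force: [-0.1, 0.5, -2.7]
gripper_width: 0.505
grasp_force: 63.3
t 32.8 tcp [ 0.4596 -0.2942  0.1759] phi -30.49 F [-0.1  0.5 -2.7] w 43.0 q [-0.65  0.51  1.77  0.    0.86 -0.12]
lin [4.47, -0.76, 0.02] tw [0.0, -0.0, -8.93]
lin [4.47, -0.76, 0.97] tw [0.0, -0.0, -8.93]
```

View pics/c8.png

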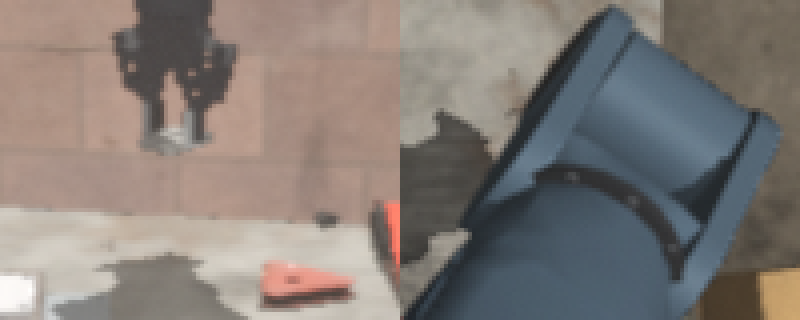

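The side crop shows the coupon held level between the fingers at (172,135). I place it on the large plate.

```bash
python3 -m inch '{"linear":[[4.47,-0.76,-0.2],[4.47,-0.76,-0.2],[4.47,-0.76,-0.2],[4.47,-0.76,-0.2],[4.47,-0.76,-0.2],[4.47,-0.76,-0.2],[4.47,-0.76,-0.2],[4.47,-0.76,-0.2],[4.47,-0.76,-0.2],[4.47,-0.76,0.5],[4.47,-0.76,0.8],[4.47,-0.76,0.92],[4.47,-0.76,0.95],[4.47,-0.76,0.95]],"twist":[[0,0,-8.93],[0,0,-8.93],[0,0,-8.93],[0,0,-8.93],[0,0,-8.93],[0,0,-8.93],[0,0,-8.93],[0,0,-8.93],[0,0,-8.93],[0,0,-8.93],[0,0,-8.93],[0,0,-8.93],[0,0,-8.93],[0,0,-8.93]],"gripper":[1,1,1,1,1,1,1,1,1,1,1,1,1,1]}'
python3 -c "
from h import *
wp((*J(20,0),.116,14.15))"
```

```text
clock: 34.65
tcp_pos: [0.557, -0.0402, 0.1199]
eef_rot: [1.93, 2.477, 0.001]
contact_force: [0.0, -0.4, -1.3]
gripper_width: 0.503
grasp_force: 63.2
t 34.65 tcp [ 0.557  -0.0402  0.1199] phi 14.16 F [ 0.  -0.4 -1.3] w 42.7 q [-0.16  0.62  1.76  0.    0.76 -0.4 ]
lin [0.0, -0.01, 0.06] tw [0.01, 0.01, 0.0]
```

```bash
python3 -m inch '{"linear":[[0,0,0.04],[0,0,0.065],[0,0,0.065],[0,0,0.065],[0,0,0.065],[0,0,0.065],[0,0,-0.3],[0,0,-1.2],[0,0,-1.2],[-4,0,-1.2],[-4,0,-1.2],[-4,0,-1.2],[-4,0,-1.2],[-4,0,-1.2],[-4,0,-1.2],[-4,0,-1.2]],"twist":[[0,0,0],[0,0,0],[0,0,0],[0,0,0],[0,0,0],[0,0,0],[0,0,0],[0,0,0],[0,0,0],[0,0,0],[0,0,0],[0,0,0],[0,0,0],[0,0,0],[0,0,0],[0,0,0]],"gripper":[1,1,1,-0.29,-0.29,-0.29,-0.29,-0.29,-0.29,-0.29,-0.29,-0.29,-0.29,-0.29,-0.29,-0.29]}'
python3 - <<'E'
from h import *
A=[]
for n,x,y in(('top',210,125),('side',210,180)):
    c=cam(n); save(c,n+'9.png'); A.append(cv2.resize(c['frame'][y:y+60,x:x+80,::-1],(400,300),interpolation=3))
cv2.imwrite('pics/c9.png',np.hstack(A))
E
```

```text
clock: 36.65
tcp_pos: [0.6152, -0.2715, 0.1908]
eef_rot: [-1.929, -2.479, 0.0]
contact_force: [0.5, 0.7, 0.9]
gripper_width: 0.641
grasp_force: 0.0
```

View pics/c9.png

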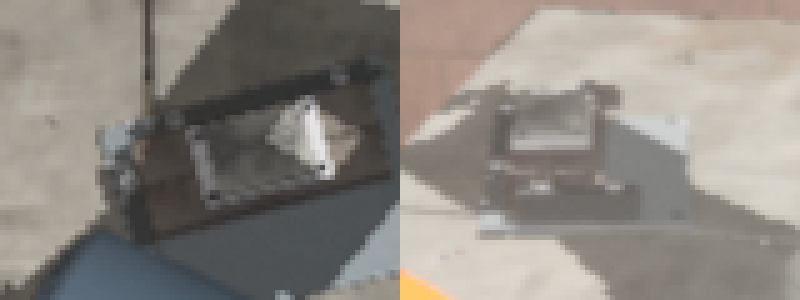

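The stack is there but lies in the arm's shadow. I move the arm clear and look again.

```bash
python3 -m inch '{"linear":[[-1.8,-5,-1],[-1.8,-5,-1],[-1.8,-5,-1],[-1.8,-5,-1],[-1.8,-5,-1],[-1.8,-5,-1],[-1.8,-5,-1],[-1.8,-5,-1],[-1.8,-5,-1]],"twist":[[0,0,0],[0,0,0],[0,0,0],[0,0,0],[0,0,0],[0,0,0],[0,0,0],[0,0,0],[0,0,0]],"gripper":[0,0,0,0,0,0,0,0,0]}' | head -2
python3 - <<'E'
from h import *
A=[]
for n,x,y in(('top',210,125),('side',210,180)):
    c=cam(n); save(c,n+'10.png'); A.append(cv2.resize(c['frame'][y:y+60,x:x+80,::-1],(400,300),interpolation=3))
    P=cloud(c);R=np.array([[np.cos(JA),-np.sin(JA)],[np.sin(JA),np.cos(JA)]]);L=(P[...,:2]-JO)@R
    for lo,hi in((.0495,.062),(.040,.0485)):
        m=(P[...,2]>lo)&(P[...,2]<hi)&(abs(L[...,0]-.02)<.04)&(abs(L[...,1])<.05)
        print(n,lo,m.sum(),rect(L[m]),np.median(P[m][:,2]))
cv2.imwrite('pics/c10.png',np.hstack(A))
E
```

```text
clock: 37.88
tcp_pos: [0.3518, -0.4501, 0.2507]
top 0.0495 257 (array([23.8,  1. ]), 68.5, 45.2, -89.11) 0.05378287869378174
top 0.04 130 (array([21.1, -0.5]), 98.2, 54.8, -89.44) 0.04386307257666376
side 0.0495 106 (array([21.4,  0.4]), 61.9, 42.9, -88.71) 0.052546467766330374
side 0.04 62 (array([21.1,  4.4]), 76.1, 48.4, -88.84) 0.04282812842908766
```

View pics/c10.png

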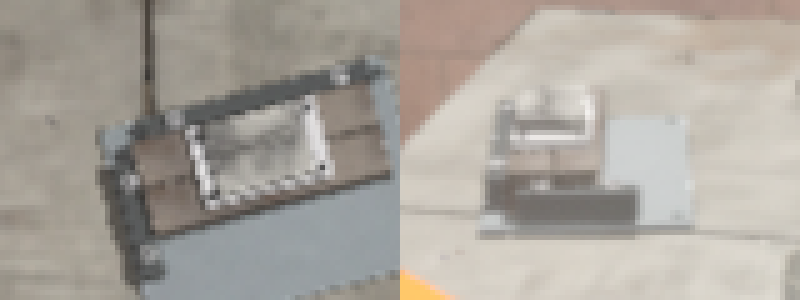

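In the top crop the coupon (centre about (261,151)) is centred on the bright plate (centre about (261,150)), bead up and parallel. The plate is centred over the seam and both tubes are home, so I hand it in.

```bash
python3 -c "
from h import *
print(env.sign_off())"
```

```text
the job is handed in; nothing more can be done
None
```

The pedestal is fitted up and handed in at about 38 s: both tubes home and packed tight, the wide plate centred on the seam, and the small plate centred on top with its bead up (all to within about 1–2 mm by camera). The magnet and tin were not touched; the sign-off gave no verdict.

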